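Load the nozzle basket into the steriliser drawer

TASK

Press the green button on the white steriliser so its tray pops out, then lift the blue nozzle basket off its hook and set it down upright on the green chopping board, let go and fold its handle down flat (either way). Then take the basket again and set it flat in the tray, lengthwise, let go, and push the tray fully home until it latches shut. Never drop or tip the basket, and leave the jar, the bottle and the mug alone.

Things in the scene. Friction and masses are not known exactly. Their poses are not given: they have to be found in the camera images.
- machine: White bench-top steriliser, a fixed low box 230 deep (x) x 200 wide (y) x 104 mm high. Origin: on the bench under the middle of its front edge. +x points into the box; the tray comes out along -x. The tray opening is 180 mm wide and ends 84 mm above the bench: taller things on the tray are stopped by the hood.
- tray (a joint): Travel (m) of the steel tray with blue front: 0 shut and latched (within 2 mm), 0.18 fully out. A spring drives it out (6 N shut, 2.6 N out) whenever it is not latched. To latch, push it past 0 to the stop at -0.003: over the last 30 mm the sprung latch rides down and snaps up (the green button dips 6 mm and jumps up). The push rises to about 10 N there.
- tray_floor (a point): Middle of the tray's inner floor, moves with the tray; axes as the machine's. 14 mm above the bench; inside 172 (x) by 140 mm (y); side and back walls 4 mm thick rise 24 mm above the floor; the blue front panel, 12 mm thick and 196 wide, rises 66 mm above the floor.
- tray_handle (a point): Middle of the dark bar handle on the tray's front, moves with the tray: a 100 mm bar along y, about 10 mm thick, 35 mm in front of the blue panel and 55 mm above the bench, on two short arms. Push the tray here or on the panel.
- release (a joint): Downward travel (m) of the green release button: 0 up, 0.010 fully pressed. The latch lets go at about 7 mm; hold it down a moment while the tray starts to move. Sprung: 2.5 N at the top, 5 N fully down.
- release_top (a point): Middle of the top face of the round green button (38 mm diameter) on the machine's top near its front edge, at its +y side; 122 mm above the bench when up; moves with the button. Press straight down.
- stand: Fixed stand with an upturned hook. Origin: on the bench under the bottom of the hook. The hook opens and points to the stand's -x; its post (16 mm thick, 190 mm high) stands 130 mm behind, at +x. Base plate 250 x 110 x 10 mm, from 80 mm at -x to 170 mm at +x.
- hook_seat (a point): Bottom of the hook's trough (centre line of the 8 mm rod), 145 mm above the bench, axes as the stand's. The basket's handle bar hangs here, its centre 9 mm higher.
- hook_tip (a point): Top of the hook's upturned tip, 18 mm to the -x of the seat and 34 mm above it. To come off, the basket must rise 33 to 45 mm (40 is right: less catches the tip, more brings the basket's rear wall against the hook from below), then move at least 115 mm to the stand's -x before it is free.
- basket: Loose blue open basket, 150 long (x) x 62 wide (y) x 42 mm high, walls 3 mm, with steel nozzles fixed in it, 0.2 to 0.35 kg. Origin: centre of its underside, z up. Starts hanging level on the hook, x along the stand's x, underside 48 mm above the bench. Handle hinge: mid-length, inside the long walls, 52 mm above the underside. The long walls' outsides are free to grip.
- bail (a joint): Angle (rad) of the basket's folding handle: 0 upright, +1.57 folded flat to the basket's +x end, -1.57 to its -x end. Slightly stiff: stays near upright if left there, falls flat once pushed past about 15 degrees. Folded, its top is 58 mm above the underside and it sticks out 9 mm past the basket's end; upright, its top is 136 mm above the underside.
- bail_grip (a point): In the black grip block on the handle, 12 (basket x) x 24 (y) x 30 mm high, on the 50 mm wide, 6 mm thick crossbar. This point is 12 mm below the block's top, 15 mm above the bar's top, 72 mm from the hinge (along z), 124 mm above the underside when upright. Pinch the two faces 24 mm apart (closing along y), fingertips above the bar.
- board: Green chopping board, 200 (x) x 160 (y) x 12 mm, fixed. Origin: centre of its underside on the bench.
- jar: Jar with red lid, 72 mm diameter, 110 mm high; leave alone. Origin: centre of its underside.
- oil: Amber bottle with yellow cap, 64 mm diameter, 190 mm high; leave alone. Origin: centre of its underside.
- mug: White mug, 72 mm diameter, 75 mm high, handle at its +y; leave alone. Origin: centre of its underside.
There are look-alikes about, which are no part of the job. What is meant by the basket is not brown or yellow, and is the smaller of those in its own colour.

How it is judged (in metres and radians):
On the way, in this order (a step that is already met when the one before it is completed fails the run):
1. the tray has popped out while the basket still hangs (value of joint tray above 0.15 m and distance between bail_grip and hook_seat below 0.04 m), for 0.1 s.
2. the basket is off the hook, upright (horizontal distance between basket and hook_seat above 0.1 m and contact force between basket and stand below 0.05 N and angle between basket's own z axis and vertical below 0.5 rad), for 0.1 s.
3. the basket stands on the green board, let go, its handle folded flat (x of basket in the frame of board between -0.1 and 0.1 m and y of basket in the frame of board between -0.08 and 0.08 m and z of basket in the frame of board between 0.006 and 0.018 m and angle between basket's own z axis and vertical below 0.08 rad and contact force between the fingers and basket below 0.1 N and (value of joint bail above 1.3 rad or value of joint bail below -1.3 rad) and linear speed of basket below 0.02 m/s), for 0.2 s.
4. the basket lies flat in the open tray, let go, handle folded (x of basket in the frame of tray_floor between -0.025 and 0.025 m and y of basket in the frame of tray_floor between -0.05 and 0.05 m and z of basket in the frame of tray_floor between -0.006 and 0.008 m and angle between basket's own z axis and vertical below 0.08 rad and contact force between the fingers and basket below 0.1 N and (value of joint bail above 1.3 rad or value of joint bail below -1.3 rad) and value of joint tray above 0.1 m), for 0.2 s.
At the end, for the whole second after the job is handed in: Tray shut and latched (within 4 mm) with the green button up (within 3 mm); basket flat (0.08 rad) on the tray floor, within 25 mm lengthwise and 50 mm sideways of its centre, handle folded (beyond 1.3 rad either way), at rest and let go (value of joint tray below 0.004 m and value of joint release below 0.003 m and angle between basket's own z axis and vertical below 0.08 rad and contact force between the fingers and basket below 0.1 N and (value of joint bail above 1.3 rad or value of joint bail below -1.3 rad) and linear speed of basket below 0.02 m/s and contact force between the fingers and machine below 0.1 N and x of basket in the frame of tray_floor between -0.025 and 0.025 m and y of basket in the frame of tray_floor between -0.05 and 0.05 m and z of basket in the frame of tray_floor between -0.006 and 0.008 m); the robot touches nothing.
It fails at once if the basket falls freely (faster than 0.8 m/s while not held) (linear speed of basket above 0.8 m/s and contact force between the fingers and basket below 0.1 N).
It fails at once if the basket is tipped beyond 0.9 rad (angle between basket's own z axis and vertical above 0.9 rad).
It fails at once if the jar is knocked over or shoved aside (more than 40 mm) (distance of jar from where it was at the start of the episode above 0.04 m or angle between jar's own z axis and vertical above 0.5 rad).
It fails at once if the oil is knocked over or shoved aside (more than 40 mm) (distance of oil from where it was at the start of the episode above 0.04 m or angle between oil's own z axis and vertical above 0.5 rad).
It fails at once if the mug is knocked over or shoved aside (more than 40 mm) (distance of mug from where it was at the start of the episode above 0.04 m or angle between mug's own z axis and vertical above 0.5 rad).
It also fails if it takes over 72 s, if anything falls off the work surface, if the arm or the gripper's body presses on something with over 40 N, if the wrist force passes 120 N, or if a joint passes its speed limit or range.

ROBOT

A 6-joint arm with a two-finger parallel gripper is mounted at the origin on the work surface. World frame = base frame: x ahead of the robot, y to its left, z up, the work surface at z = 0. Lengths are in m, angles in degrees, forces in N, time in s.
With the tool pointing down it reaches from about 0.35 to 0.875 m from the base axis. Payload 4.2 kg.
Tool frame: the origin (TCP) lies at the very end of the fingers, on their centre line; the grasp point (between the pads) lies 19 mm behind it; z points along the fingers, y is the line along which they close (so a half turn about z gives the same grasp; the last joint's range is limited). The gripper opens to 87 mm and grips with 3 to 60 N. Pads are 19 mm wide; open, the fingers measure 117 mm over their backs; the gripper's body (75 mm by 190 mm) begins 51 mm behind the grasp point.
Start: joints at [-60.126, 22.042, 0.453, 0, -68.411, -14.817], TCP at [0.162, -0.604, 0.223] pointing down, gripper open.
Joint ranges: [-179.83, 179.83], [-69.29, 118.12], [-61.27, 80.66], [-181.25, 117.63], [-171.15, -9.14], [-177.46, 177.46]. Speed limits (degrees/s): [159.86, 159.86, 180, 180, 180, 180].

INTERFACE

Orientations are given as a 3x3 rotation matrix whose columns are the frame's x, y, z axes.
In Python, from station import sense, cams, r gives the robot as it stands. The module is installed in compiled form; this text tells all that it offers.
- The arm moves only by the tool step_arm, never from a script. Its argument "targets" is text: rows parted by semicolons, each of 4 numbers parted by spaces: the shift along the tool's x, y, z in cm, then the turn about the tool's z in degrees. In form: x y z turn; .... A call has 1 to 12 rows; each row shifts and turns the commanded pose from where the row before left it, along the tool's axes as they then stand; what a row does not reach is not made up. A row lasts 1/12 s, in which the tool goes at most 41.7 mm and 7.16 degrees, less where a joint would pass 70% of its speed; a pose out of reach is approached as far as the arm can. A call with a gripper value outside its range is refused whole. "claw" is the finger opening in cm, from 0 to 8.7, set as the call begins (left out, the last holds). The fingers move at their own pace and stop on an object; the grip force is fixed at half the most. Time passes only in rows, so rows that do not move let the fingers close. It gives the time, the measured TCP pose, the force, the opening and the grip force at its end, in the units of the state.
- sense(): the state, without advancing time (a new reading comes with each control period).
- cams.capture(name): name is "scene" or "side" or "wrist"; returns a dict with "frame" (384x512x3 uint8, blue, green, red), "vertical_fov" (degrees; the focal length in pixels is half the picture's height over the tangent of half this angle, whatever the lens; pixels are square), "cx", "cy" (the principal point, pixels), "eye" and "rotation" of the camera in the world; the wrist camera has in their place "tool_from_camera" (4x4, takes a point from camera to tool coordinates, whose origin is the TCP and whose axes are the flange's). Camera axes: x right, y down, z forward; pixel columns grow to the right and rows downward; lengths in m; the calibration is good to about 2 mm. A picture is of the moment at which its call begins: read the wrist's pose just before it. There is no depth.
- r.finish_job(): hands the job in; it is judged then, once.
The state is a dict: "time_s": time; "joints": joint angles; "joint_velocities": joint speeds; "effort": joint torques, N m; "tcp_pos": TCP position; "ee_rot": TCP orientation; "wrist_force": force on the tool from outside, world axes, zero at the start; "moment": the same for the moment, N m; "gripper_width": opening from 0.0 (shut) to 1.0 (fully open); "gripper_force": force on a finger pad.
Only numpy, scipy, OpenCV 4.12 (cv2) and the standard library are available. Lean on these libraries where they do the work, as an engineer would, in place of code of your own. Each camera call takes 0.05 s, during which the arm holds its last target. There are 200 camera calls.

## Working session

There is one attempt and no reset: what is moved stays moved. The work goes in short steps, Python scripts to look and compute and a tool call to move; the robot and the scene stay as the last step left them, time stands still between calls to the robot, and variables do not carry over. Pictures are saved under pics/ and viewed, at most 10 in all, crops included, and the job is handed in when it is done.

Besides the shell and the picture viewer there is one more tool, called after ">>>" as name(argument=value, ...) on one line, values as JSON. step_arm: Moves the arm, as the interface text tells. Its arguments: {"type":"object","properties":{"targets":{"type":"string"},"claw":{"type":"number"}},"required":["targets"]}

```bash
mkdir -p pics; python3 - <<'E'
from station import sense,cams,r
import cv2,pickle,numpy as np
s=sense();print(s['time_s'],s['tcp_pos'],np.round(s['ee_rot'],3).tolist(),s['gripper_width'])
for n in ('scene','side'):
    c=cams.capture(n);pickle.dump(c,open(f'pics/{n}0.pkl','wb'))
    cv2.imwrite(f'pics/{n}0.png',cv2.resize(c['frame'],(800,600),interpolation=cv2.INTER_CUBIC))
    print(n,c['vertical_fov'],c['cx'],c['cy'],c['eye'],np.round(c['rotation'],3).tolist())
E
```

```text
0.0 [ 0.16224619 -0.60295828  0.2214617 ] [[-0.966, -0.26, -0.001], [-0.26, 0.966, 0.002], [0.0, 0.002, -1.0]] 1.0033717944653853
scene 54.627855281075384 249.78850304131572 189.90930036778641 [ 1.09527753 -1.16443738  0.95223409] [[0.893, 0.244, -0.379], [0.451, -0.47, 0.759], [0.007, -0.848, -0.529]]
side 56.967466910896974 253.04124170722997 192.34637486908943 [0.41501596 0.80411692 0.9686947 ] [[-0.996, -0.058, 0.061], [-0.084, 0.724, -0.685], [-0.004, -0.687, -0.726]]
```

View pics/scene0.png

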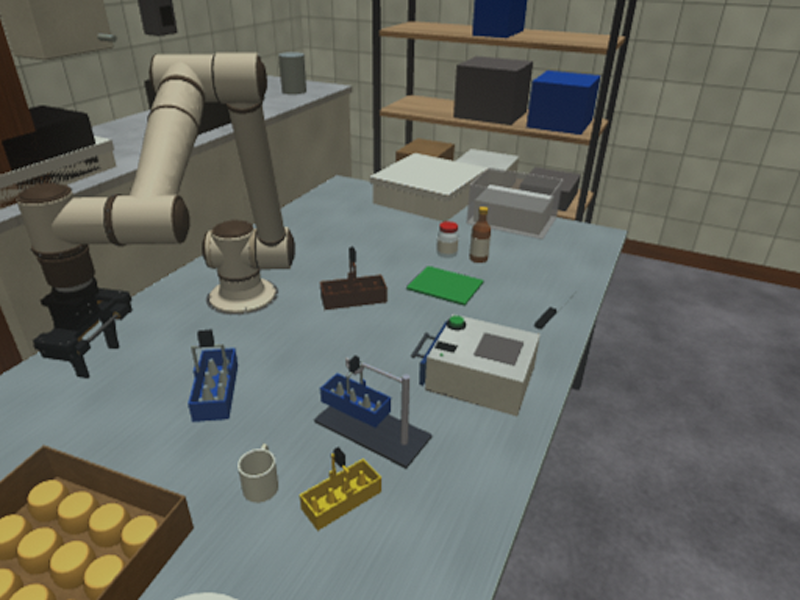

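View pics/side0.png

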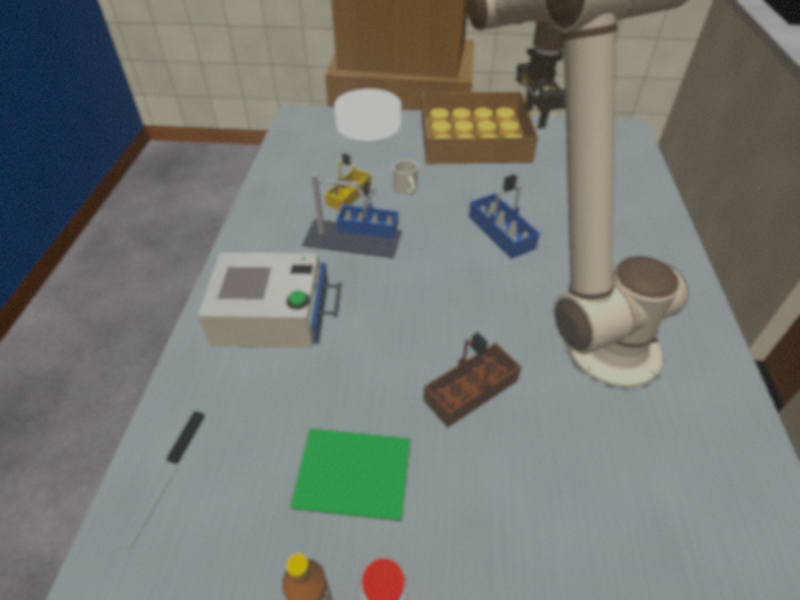

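```bash
cat > h.py <<'E'
import numpy as np,cv2,pickle
from scipy.optimize import least_squares
def K(c):
    f=c['frame'].shape[0]/2/np.tan(np.radians(c['vertical_fov'])/2);return f,c['cx'],c['cy']
def ray(c,u,v):
    f,cx,cy=K(c);return np.array(c['rotation'])@np.array([(u-cx)/f,(v-cy)/f,1])
def onz(c,u,v,z):
    d=ray(c,u,v);e=np.array(c['eye']);return e+d*(z-e[2])/d[2]
def proj(c,P):
    f,cx,cy=K(c);p=(np.atleast_2d(P)-c['eye'])@np.array(c['rotation']);return p[:,:2]/p[:,2:]*f+[cx,cy]
def tri(obs):  # [(cam,u,v)]
    A=[];b=[]
    for c,u,v in obs:
        d=ray(c,u,v);d/=np.linalg.norm(d);M=np.eye(3)-np.outer(d,d);A.append(M);b.append(M@c['eye'])
    x=np.linalg.lstsq(np.vstack(A),np.hstack(b),rcond=None)[0];return x
def fit(obs,P,x0): # obs [(cam,idxpoint,u,v)], P local pts; fits x,y,yaw
    def pts(q):
        c,s=np.cos(q[2]),np.sin(q[2]);return P@np.array([[c,s,0],[-s,c,0],[0,0,1]])+[q[0],q[1],0]
    def res(q):
        W=pts(q);return np.hstack([proj(c,W[i])[0]-[u,v] for c,i,u,v in obs])
    return least_squares(res,x0,loss='soft_l1'),res
def load(n):return pickle.load(open(f'pics/{n}.pkl','rb'))
E
python3 - <<'E'
from h import *
for n,(a,b,c,d) in {'side':(125,265,100,220),'scene':(195,350,195,300)}.items():
    im=load(n+'0')['frame'][c:d,a:b];cv2.imwrite(f'pics/{n}crop.png',cv2.resize(im,None,fx=5,fy=5,interpolation=cv2.INTER_CUBIC))
    C=load(n+'0');hsv=cv2.cvtColor(C['frame'],cv2.COLOR_BGR2HSV)
    m=cv2.inRange(hsv,(50,120,60),(75,255,255));k,l,st,ce=cv2.connectedComponentsWithStats(m)
    for i in range(1,k):
        if st[i,4]>40:
            cn=cv2.findContours((l==i).astype(np.uint8),0,2)[0][0]
            print(n,st[i],ce[i],onz(C,*ce[i],.012 if st[i,4]>400 else .12),cv2.minAreaRect(cn))
            if st[i,4]>400:
                q=cv2.approxPolyDP(cn,6,True)[:,0];print([(p.tolist(),onz(C,*p,.012).round(3).tolist()) for p in q])
E
```

```text
side [185 187  10   7  53] [189.81132075 190.16981132] [0.6966412  0.01110291 0.12      ] ((189.5, 190.0), (6.0, 9.0), 90.0)
side [ 187  275   75   57 3462] [225.24870017 303.29664934] [0.53798534 0.34587621 0.012     ] ((223.90000915527344, 302.6999816894531), (69.9817886352539, 51.66194152832031), 6.009005546569824)
[([198, 276], [0.633, 0.265, 0.012]), ([187, 324], [0.635, 0.415, 0.012]), ([256, 330], [0.444, 0.416, 0.012]), ([260, 281], [0.444, 0.267, 0.012])]
scene [261 171  48  24 670] [284.85074627 182.16865672] [0.54327221 0.32878595 0.012     ] ((284.34783935546875, 182.08975219726562), (44.7593994140625, 17.803808212280273), 14.470293045043945)
[([261, 184], [0.446, 0.258, 0.012]), ([297, 194], [0.635, 0.254, 0.012]), ([308, 179], [0.635, 0.411, 0.012]), ([273, 171], [0.445, 0.406, 0.012])]
```

View pics/sidecrop.png

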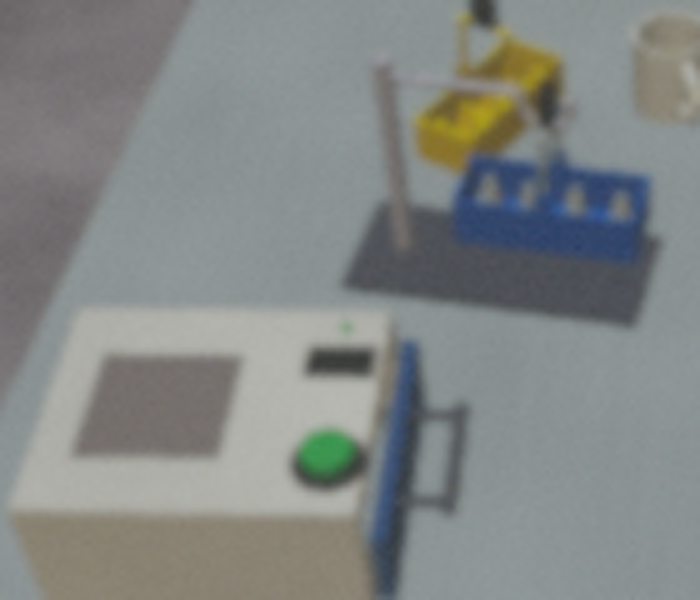

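View pics/scenecrop.png

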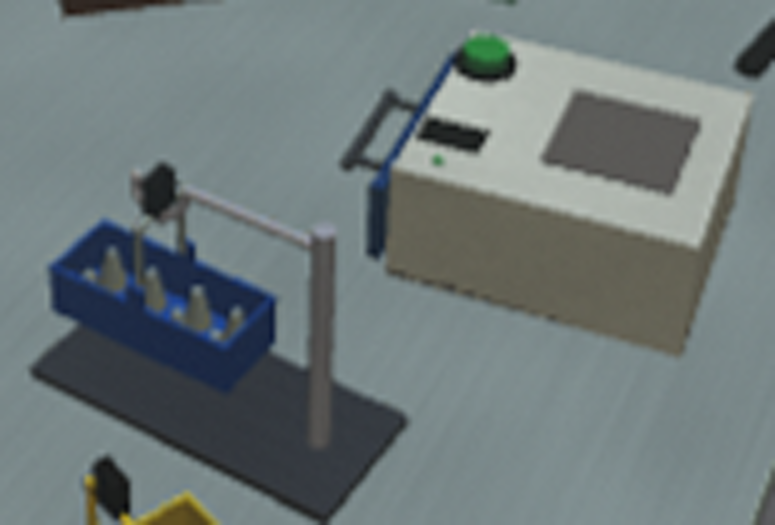

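```bash
python3 - <<'E'
from h import *
S=load('side0');C=load('scene0')
def go(P,side,scene,x0):
    P=np.array(P,float);obs=[(S,i,125+u/5-.4,100+v/5-.4) for i,u,v in side];ob2=[(C,i,195+u/5-.4,195+v/5-.4) for i,u,v in scene]
    for o in (obs,ob2,obs+ob2):
        f,res=fit(o,P,x0);print(f.x.round(4),np.degrees(f.x[2]).round(2),'rms',np.sqrt((res(f.x)**2).mean()).round(2))
    print(res(f.x).reshape(-1,2).round(1).tolist())
go([[0,.1,.104],[0,-.1,.104],[.23,.1,.104],[.23,-.1,.104],[0,-.1,0],[.23,-.1,0]],
 [(0,360,517),(2,10,515),(3,80,308),(1,392,308)],[(2,752,97),(3,697,246),(1,385,172),(4,387,270),(5,682,353)],[.65,-.05,0])
go([[-.08,.055,.008],[-.08,-.055,.008],[.17,.055,.008],[.17,-.055,.008],[.13,0,.19],[0,0,.169]],
 [(3,380,203),(2,343,287),(0,633,325),(1,660,240),(4,380,62),(5,548,103)],[(1,30,372),(3,325,520),(2,407,420),(4,322,235),(5,158,190)],[.6,-.3,0])
for n,a,b,l in (('btn',(189.8,190.2),(195+486/5-.4,195+52/5-.4),0),('grip',(125+548/5-.4,100+103/5-.4),(195+158/5-.4,195+190/5-.4),0),('handle mid',(125+457/5-.4,100+458/5-.4),(195+368/5-.4,195+130/5-.4),0)):
    x=tri([(S,*a),(C,*b)]);print(n,x.round(4),proj(S,x)-a,proj(C,x)-b)
for n in ('jar','oil'):pass
E
```

```text
[ 0.6757 -0.05    0.0747] 4.28 rms 0.34
[ 0.6753 -0.0465  0.0691] 3.96 rms 0.63
[ 0.6754 -0.0488  0.0735] 4.21 rms 0.55
[[-0.1, -0.2], [-0.0, -0.1], [-0.0, 0.6], [0.1, 0.9], [-0.2, -0.5], [0.3, 0.3], [0.8, -0.8], [-0.7, 1.1], [-0.3, 0.9]]
[ 0.5874 -0.3201 -0.1198] -6.86 rms 0.46
[ 0.587  -0.321  -0.1129] -6.47 rms 0.3
[ 0.5872 -0.3206 -0.1161] -6.65 rms 0.4
[[-0.1, -0.1], [-0.6, -0.6], [0.5, -0.4], [0.3, -0.4], [0.3, 0.6], [-0.3, 0.7], [-0.3, -0.6], [-0.1, 0.1], [0.3, -0.4], [0.2, 0.5], [0.1, 0.3]]
btn [0.6974 0.0088 0.1174] [[ 0.0258293  -0.00451302]] [[0.02167441 0.00161042]]
grip [ 0.5868 -0.3219  0.1712] [[-0.1597045   0.06048017]] [[-0.18790875 -0.05574582]]
handle mid [ 0.6239 -0.052   0.0551] [[ 0.00407171 -0.00101507]] [[0.00365758 0.00058466]]
```

>>> step_arm(targets="0 0 0 5;0 0 0 5;0 0 0 5;-1.5 1.5 0 0;-2.7 3.0 0 0;-2.7 3.0 0 0;-2.7 3.0 0 0;-2.7 3.0 0 0;-2.7 3.0 0 0;-2.7 3.0 0 0;-2.7 3.0 0 0;-2.7 3.0 0 0", claw=0)

```text
time_s: 1.1
tcp_pos: [0.3939, -0.3464, 0.2223]
ee_rot: [[-1.0, -0.001, -0.0], [-0.001, 1.0, 0.0], [0.0, 0.0, -1.0]]
wrist_force: [1.0, -0.3, -0.0]
gripper_width: 0.174
gripper_force: 0.0
```

>>> step_arm(targets="-2.7 3.0 0 0;-2.7 3.0 0 0;-2.7 3.0 0 0;-2.7 3.0 0 0;-2.7 3.0 0 0;-2.7 3.0 0 0;-2.7 3.0 0 0;-2.7 3.0 0 0;-2.7 3.0 0 0;-2.7 3.0 0 0;-2.7 3.5 0 0;0 0 0 0")

```text
time_s: 2.1
tcp_pos: [0.6915, -0.0093, 0.2199]
ee_rot: [[-1.0, -0.006, -0.0], [-0.006, 1.0, 0.001], [0.0, 0.001, -1.0]]
wrist_force: [0.7, -0.2, -0.1]
gripper_width: 0.004
gripper_force: 0.0
```

```bash
cat >> h.py <<'E'
def to(x,y,z,xdeg=None,q=1):
    from station import sense
    s=sense();R=np.array(s['ee_rot']);p=np.array(s['tcp_pos']);d=R.T@(np.array([x,y,z])-p)*100
    a=np.degrees(np.arctan2(R[1,0],R[0,0]))
    print('t',round(s['time_s'],2),'tcp',p.round(4),'xyaw',round(a,2),'delta cm',d.round(2),'turn',None if xdeg is None else round((a-xdeg+180)%360-180,2),'F',np.round(s['wrist_force'],1),'w',round(s['gripper_width'],3),'gf',round(s['gripper_force'],1))
E
python3 -c "
from h import *
to(.697,.010,.130,180)
from station import sense
print(sense()['joints'])"
```

```text
t 2.1 tcp [ 0.6915 -0.0093  0.2199] xyaw -179.64 delta cm [-0.56  1.92  8.99] turn 0.36 F [ 0.7 -0.2 -0.1] w 0.004 gf 0.0
[ 1.25707857e+01  2.87394235e+01  1.08660899e+01 -4.58786083e-02
 -7.21416432e+01 -1.02197829e+02]
```

>>> step_arm(targets="-0.3 1.0 2 0;-0.2 0.5 3 0;0 0 2 0;0 0 1.5 0;0 0 0 0;0 0 0 0")

```text
time_s: 2.6
tcp_pos: [0.6927, -0.0002, 0.1364]
ee_rot: [[-1.0, -0.001, -0.003], [-0.001, 1.0, -0.001], [0.003, -0.001, -1.0]]
wrist_force: [0.2, -0.2, -0.2]
gripper_width: 0.01
gripper_force: 0.0
```

```bash
python3 -c "
from h import *
to(.697,.010,.130,180)"
```

```text
t 2.6 tcp [ 6.927e-01 -2.000e-04  1.364e-01] xyaw -179.93 delta cm [-0.43  1.02  0.64] turn 0.07 F [ 0.2 -0.2 -0.2] w 0.01 gf 0.0
```

>>> step_arm(targets="-0.4 1.0 0 0;0 0 0.8 0;0 0 0.7 0;0 0 0.5 0;0 0 0.4 0;0 0 0.3 0;0 0 0.2 0;0 0 0 0;0 0 0 0;0 0 0 0;0 0 0 0")

```text
time_s: 3.52
tcp_pos: [0.6981, 0.0107, 0.1124]
ee_rot: [[-1.0, -0.002, 0.004], [-0.002, 1.0, 0.0], [-0.004, 0.0, -1.0]]
wrist_force: [-2.8, 4.8, 13.0]
gripper_width: 0.005
gripper_force: 6.6
```

```bash
python3 - <<'E'
from h import *
from station import cams
to(.697,.010,.25,173.35)
c=cams.capture('side');pickle.dump(c,open('pics/side1.pkl','wb'))
im=c['frame'][60:360,100:450];cv2.imwrite('pics/side1.png',cv2.resize(im,None,fx=2,fy=2,interpolation=cv2.INTER_CUBIC))
E
```

```text
t 3.52 tcp [0.6981 0.0107 0.1124] xyaw -179.87 delta cm [  0.06  -0.07 -13.76] turn 6.78 F [-2.8  4.8 13. ] w 0.005 gf 6.6
```

View pics/side1.png

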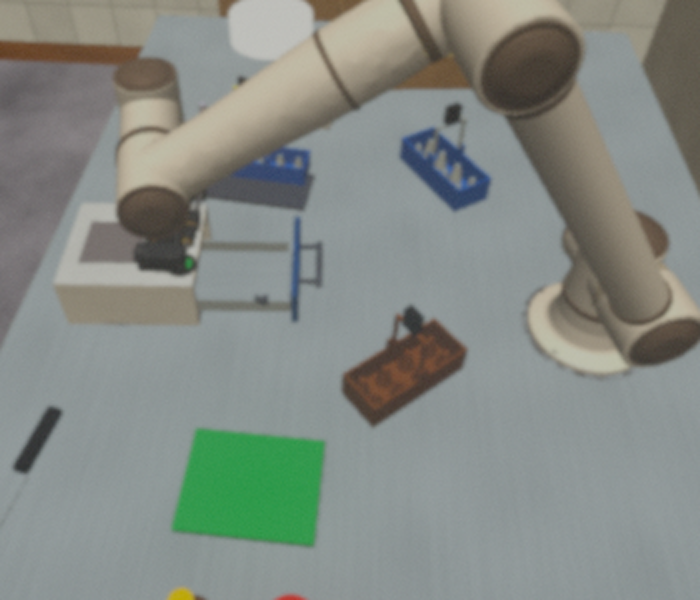

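>>> step_arm(targets="0 0 -2 0;0 0 -3.5 0;0 0 -3.5 0;0 0 -3.5 0;1 -3.2 -1.2 0;1.1 -3.5 0 0;1.1 -3.5 0 0;1.1 -3.5 0 0;1.1 -3.5 0 0;1.1 -3.5 0 0;1.1 -3.5 0 0;1.1 -3.5 0 0", claw=8.7)

```text
time_s: 4.57
tcp_pos: [0.609, -0.2688, 0.2448]
ee_rot: [[-1.0, -0.001, -0.002], [-0.001, 1.0, 0.0], [0.002, 0.0, -1.0]]
wrist_force: [0.1, 0.1, 0.1]
gripper_width: 0.833
gripper_force: 0.0
```

>>> step_arm(targets="1.1 -2.5 0 0;1.1 -2.4 0 0;0 0 0 3.4;0 0 0 3.4;0 0 0 0;0 0 0 0")

```text
time_s: 5.07
tcp_pos: [0.588, -0.3163, 0.2448]
ee_rot: [[-0.993, 0.117, -0.001], [0.117, 0.993, 0.0], [0.002, 0.0, -1.0]]
wrist_force: [0.1, 0.1, 0.0]
gripper_width: 0.998
gripper_force: 0.0
```

```bash
python3 - <<'E'
from h import *
from station import cams,sense
to(.587,-.3215,.161,173.35)
s=sense();c=cams.capture('wrist');c['s']=s;pickle.dump(c,open('pics/w0.pkl','wb'))
cv2.imwrite('pics/w0.png',c['frame']);print(c['vertical_fov'],c['cx'],c['cy'],np.round(c['tool_from_camera'],3).tolist())
E
```

```text
t 5.07 tcp [ 0.588  -0.3163  0.2448] xyaw 173.31 delta cm [ 0.02 -0.53  8.38] turn -0.04 F [0.1 0.1 0. ] w 0.998 gf 0.0
58.04524922858151 255.5794204699706 191.7264182888047 [[0.0, -0.962, -0.272, 0.075], [1.0, 0.0, -0.0, 0.0], [0.0, -0.272, 0.962, -0.162], [0.0, 0.0, 0.0, 1.0]]
```

View pics/w0.png

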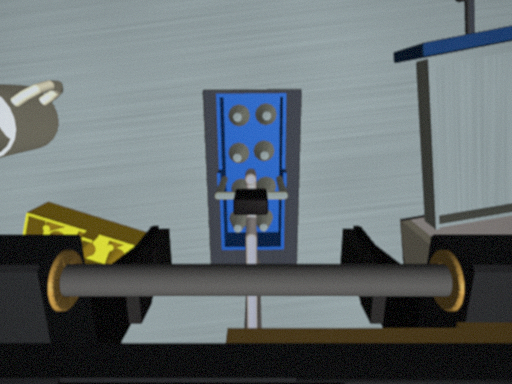

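```bash
cat >> h.py <<'E'
def wonz(c,u,v,z):
    s=c['s'];R=np.array(s['ee_rot']);p=np.array(s['tcp_pos']);T=np.array(c['tool_from_camera'])
    C={'frame':c['frame'],'vertical_fov':c['vertical_fov'],'cx':c['cx'],'cy':c['cy'],'eye':R@T[:3,3]+p,'rotation':R@T[:3,:3]}
    return C,onz(C,u,v,z)
E
python3 - <<'E'
from h import *
c=load('w0')
for u,v,z in ((234,189,.184),(267,189,.184),(234,213,.184),(268,213,.184),(216,196,.154),(287,196,.154),(216,94,.09),(286,94,.09),(284,249,.09),(222,249,.09)):
    print(u,v,wonz(c,u,v,z)[1].round(4))
C,_=wonz(c,0,0,0);a=.1161
for l in ([0,0,.184],[-.006,.012,.184],[.006,.012,.184],[-.006,0,.154],[0,.025,.154]):
    w=np.array([.587+np.cos(a)*l[0]+np.sin(a)*l[1],-.3215-np.sin(a)*l[0]+np.cos(a)*l[1],l[2]]);print(l,proj(C,w).round(1))
cv2.imwrite('pics/w0c.png',cv2.resize(c['frame'][160:260,190:310],None,fx=6,fy=6,interpolation=cv2.INTER_CUBIC)) 
E
```

```text
234 189 [ 0.5728 -0.329   0.184 ]
267 189 [ 0.5753 -0.3071  0.184 ]
234 213 [ 0.5896 -0.3312  0.184 ]
268 213 [ 0.5923 -0.3082  0.184 ]
216 196 [ 0.5845 -0.3462  0.154 ]
287 196 [ 0.5908 -0.2924  0.154 ]
216 94 [ 0.5096 -0.3422  0.09  ]
286 94 [ 0.5168 -0.2809  0.09  ]
284 249 [ 0.6648 -0.2967  0.09  ]
222 249 [ 0.6576 -0.3581  0.09  ]
[0, 0, 0.184] [[247.7 207.9]]
[-0.006, 0.012, 0.184] [[265.4 199.4]]
[0.006, 0.012, 0.184] [[265.3 216.2]]
[-0.006, 0, 0.154] [[248.5 187.9]]
[0, 0.025, 0.154] [[281.4 195.4]]
```

>>> step_arm(targets="0.15 -0.35 1.5 0;0 0 2.5 0;0 0 2.4 0;0 0 1.5 0;0 0 0.5 0;0 0 0 0;0 0 0 0")

```text
time_s: 5.7
tcp_pos: [0.5872, -0.3195, 0.1623]
ee_rot: [[-0.993, 0.116, 0.001], [0.116, 0.993, -0.001], [-0.001, -0.001, -1.0]]
wrist_force: [0.7, 0.3, 0.2]
gripper_width: 1.001
gripper_force: 0.0
```

>>> step_arm(targets="0 0 0 0;0 0 0 0;0 0 0 0;0 0 0 0;0 0 0 0;0 0 0 0;0 0 0 0;0 0 0 0;0 0 0 0;0 0 0 0", claw=1.5)

```text
time_s: 6.53
tcp_pos: [0.5866, -0.3194, 0.1615]
ee_rot: [[-0.993, 0.117, -0.0], [0.117, 0.993, 0.0], [0.0, 0.0, -1.0]]
wrist_force: [-0.2, -0.2, -0.0]
gripper_width: 0.324
gripper_force: 0.0
```

>>> step_arm(targets="0 0 0 0;0 0 0 0;0 0 0 0;0 0 0 0")

```text
time_s: 6.87
tcp_pos: [0.5866, -0.3195, 0.1615]
ee_rot: [[-0.993, 0.117, -0.0], [0.117, 0.993, -0.0], [0.0, -0.0, -1.0]]
wrist_force: [-0.8, -1.1, -0.6]
gripper_width: 0.272
gripper_force: 30.0
```

Gripped (24 mm wide). Lift 40 mm slowly, then out along the stand's -x (tool +x).

>>> step_arm(targets="0 0 -0.5 0;0 0 -0.7 0;0 0 -0.7 0;0 0 -0.7 0;0 0 -0.7 0;0 0 -0.5 0;0 0 -0.2 0;0 0 0 0;0 0 0 0;0 0 0 0")

```text
time_s: 7.7
tcp_pos: [0.5863, -0.3192, 0.201]
ee_rot: [[-0.993, 0.118, -0.001], [0.118, 0.993, 0.001], [0.001, 0.0, -1.0]]
wrist_force: [0.5, -0.1, -3.1]
gripper_width: 0.271
gripper_force: 30.0
```

>>> step_arm(targets="0.4 0 0 0;0.8 0 0 0;1.2 0 0 0;1.2 0 0 0;1.4 0 0 0;1.4 0 0 0;1.5 0 0 0;1.5 0 0 0;1.5 0 0 0;1.2 0 0 0;0.8 0 0 0;0.4 0 0 0")

```text
time_s: 8.7
tcp_pos: [0.453, -0.3036, 0.2018]
ee_rot: [[-0.993, 0.118, -0.0], [0.118, 0.993, 0.0], [0.0, 0.0, -1.0]]
wrist_force: [0.6, -0.1, -2.9]
gripper_width: 0.271
gripper_force: 30.0
```

```bash
python3 - <<'E'
from h import *
from station import cams,sense
to(.540,.34,.25,180)
print(sense()['joints'])
c=cams.capture('side');cv2.imwrite('pics/side2.png',cv2.resize(c['frame'][80:230,150:400],None,fx=3,fy=3,interpolation=cv2.INTER_CUBIC))
E
```

```text
t 8.7 tcp [ 0.453  -0.3036  0.2018] xyaw 173.23 delta cm [-1.06 64.93 -4.81] turn -6.77 F [ 0.6 -0.1 -2.9] w 0.271 gf 30.0
[-1.67898932e+01  1.52551154e+01 -1.26328368e+01 -5.45180395e-03
 -6.21271981e+01 -7.99730486e+01]
```

View pics/side2.png

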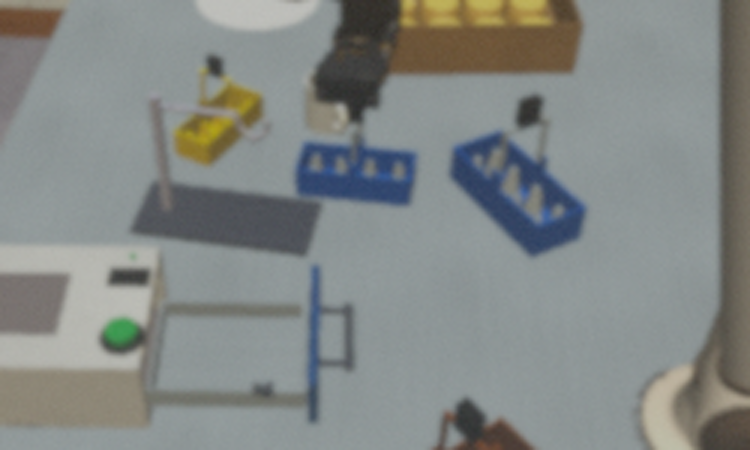

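>>> step_arm(targets="0 0 -0.5 -1;0 0 -1 -1.4;0 0 -1.5 -1.5;0 0 -1.8 -1.7;0 0 -1.8 -1.7;0 0 -1.6 -1.5;0 0 -1.2 -1.2;0 0 -0.6 -0.9;-0.1 0.6 0 0;-0.3 1.4 0 0;-0.4 2.0 0 0;-0.5 2.6 0 0")

```text
time_s: 9.75
tcp_pos: [0.4625, -0.2365, 0.3004]
ee_rot: [[-0.997, -0.071, -0.002], [-0.071, 0.997, 0.001], [0.002, 0.001, -1.0]]
wrist_force: [0.8, 0.7, -2.6]
gripper_width: 0.271
gripper_force: 30.0
```

>>> step_arm(targets="-0.6 2.8 0 0;-0.6 2.8 0 0;-0.6 2.8 0 0;-0.6 2.8 0 0;-0.6 2.8 0 0;-0.6 2.8 0 0;-0.6 2.8 0 0;-0.6 2.8 0 0;-0.6 2.8 0 0;-0.6 2.8 0 0;-0.6 2.8 0 0;-0.6 2.8 0 0")

```text
time_s: 10.75
tcp_pos: [0.5096, 0.1051, 0.3007]
ee_rot: [[-0.997, -0.073, -0.002], [-0.073, 0.997, -0.0], [0.002, -0.0, -1.0]]
wrist_force: [0.1, -0.0, -3.2]
gripper_width: 0.271
gripper_force: 30.0
```

>>> step_arm(targets="-0.6 2.8 0 0;-0.6 2.8 0 0;-0.6 2.8 0 0;-0.6 2.8 0 0;-0.6 2.8 0 0;-0.5 2.6 0 0;-0.4 2.0 0 0;-0.2 1.4 0 0;-0.1 0.8 0 0;0 0 0 0;0 0 0 0;0 0 0 0")

```text
time_s: 11.75
tcp_pos: [0.5368, 0.3127, 0.3017]
ee_rot: [[-0.997, -0.072, -0.0], [-0.072, 0.997, -0.001], [0.0, -0.001, -1.0]]
wrist_force: [0.4, -0.7, -2.8]
gripper_width: 0.271
gripper_force: 30.0
```

```bash
python3 - <<'E'
from h import *
from station import cams,sense
to(.540,.338,.135,-175.9)
print(sense()['joints'])
s=sense();c=cams.capture('wrist');c['s']=s;pickle.dump(c,open('pics/w1.pkl','wb'))
hsv=cv2.cvtColor(c['frame'],cv2.COLOR_BGR2HSV)
m=cv2.inRange(hsv,(50,120,50),(75,255,255));cn=max(cv2.findContours(m,0,2)[0],key=cv2.contourArea)
for p in cv2.approxPolyDP(cv2.convexHull(cn),6,True)[:,0]: print(p,wonz(c,*p.astype(float),.012)[1].round(4))
E
```

```text
t 11.75 tcp [0.5368 0.3127 0.3017] xyaw -175.89 delta cm [-0.5   2.51 16.67] turn 0.01 F [ 0.4 -0.7 -2.8] w 0.271 gf 30.0
[ 4.51304890e+01  1.93850105e+01  7.70818778e+00  7.75773188e-03
 -7.83584538e+01 -1.31021702e+02]
[223  71] [0.438  0.2651 0.012 ]
[347  84] [0.4422 0.4201 0.012 ]
[323 229] [0.6369 0.4144 0.012 ]
[304 227] [0.6358 0.3875 0.012 ]
[221  92] [0.4631 0.2638 0.012 ]
```

```bash
python3 - <<'E'
from h import *
S=load('side0');C=load('scene0');k=1.5625
for c,u,v,z in ((S,383,580,.11),(S,298,565,.19),(C,448,227,.11),(C,484,212,.19)): print(onz(c,u/k,v/k,z).round(3))
E
```

```text
[0.458 0.551 0.11 ]
[0.569 0.565 0.19 ]
[0.464 0.534 0.11 ]
[0.585 0.533 0.19 ]
```

>>> step_arm(targets="-0.3 2 0.5 0;0 0 1.5 0;0 0 2.5 0;0 0 2.8 0;0 0 2.8 0;0 0 2.5 0;0 0 1.8 0;0 0 1.2 0;0 0 0.8 0;0 0 0.4 0;0 0 0 0;0 0 0 0")

```text
time_s: 12.8
tcp_pos: [0.5391, 0.3342, 0.1345]
ee_rot: [[-0.997, -0.072, 0.001], [-0.072, 0.997, 0.001], [-0.001, 0.001, -1.0]]
wrist_force: [0.1, -0.1, -3.5]
gripper_width: 0.272
gripper_force: 30.0
```

>>> step_arm(targets="0 0 0.2 0;0 0 0.2 0;0 0 0.2 0;0 0 0.2 0;0 0 0 0;0 0 0 0")

```text
time_s: 13.3
tcp_pos: [0.5388, 0.334, 0.1258]
ee_rot: [[-0.997, -0.073, 0.001], [-0.073, 0.997, 0.0], [-0.001, 0.0, -1.0]]
wrist_force: [-0.2, -0.7, -2.1]
gripper_width: 0.275
gripper_force: 30.0
```

>>> step_arm(targets="0 0 0.1 0;0 0 0 0;0 0 0 0")

```text
time_s: 13.55
tcp_pos: [0.539, 0.3341, 0.1258]
ee_rot: [[-0.997, -0.073, 0.001], [-0.073, 0.997, 0.0], [-0.001, 0.0, -1.0]]
wrist_force: [-1.7, -2.0, 3.5]
gripper_width: 0.272
gripper_force: 30.0
```

>>> step_arm(targets="0 0 0 0;0 0 0 0;0 0 0 0;0 0 0 0;0 0 0 0;0 0 0 0;0 0 0 0;0 0 -0.5 0;0 0 -1.5 0;0 0 -2 0;0 0 -1.5 0;1 0 0 0", claw=6)

```text
time_s: 14.55
tcp_pos: [0.5313, 0.3347, 0.1836]
ee_rot: [[-0.997, -0.072, 0.007], [-0.072, 0.997, 0.005], [-0.007, 0.004, -1.0]]
wrist_force: [0.7, -0.2, 0.3]
gripper_width: 0.691
gripper_force: 0.0
```

>>> step_arm(targets="1.5 0 0 0;1.5 0 0 0;1.2 0 0 0;0 0 0 0;0 0 0 0;0 0 0 0;0 0 0 0;0 0 1.2 0;0 0 1.6 0;0 0 1.4 0;0 0 0.7 0;0 0 0 0", claw=0)

```text
time_s: 15.55
tcp_pos: [0.4862, 0.3293, 0.1284]
ee_rot: [[-0.997, -0.072, -0.003], [-0.072, 0.997, -0.003], [0.003, -0.003, -1.0]]
wrist_force: [0.1, -0.2, 0.4]
gripper_width: 0.009
gripper_force: 0.0
```

```bash
python3 - <<'E'
from h import *
from station import cams,sense
to(.539,.334,.13,-175.9)
c=cams.capture('side');pickle.dump(c,open('pics/side3.pkl','wb'));a=c['frame'][230:350,150:320]
d=cams.capture('scene');b=d['frame'][120:240,220:340]
cv2.imwrite('pics/m3.png',np.hstack([cv2.resize(a,(425,300),interpolation=cv2.INTER_CUBIC),cv2.resize(b,(300,300),interpolation=cv2.INTER_CUBIC)]))
E
```

```text
t 15.55 tcp [0.4862 0.3293 0.1284] xyaw -175.89 delta cm [-5.3   0.09 -0.18] turn 0.01 F [ 0.1 -0.2  0.4] w 0.009 gf 0.0
```

View pics/m3.png

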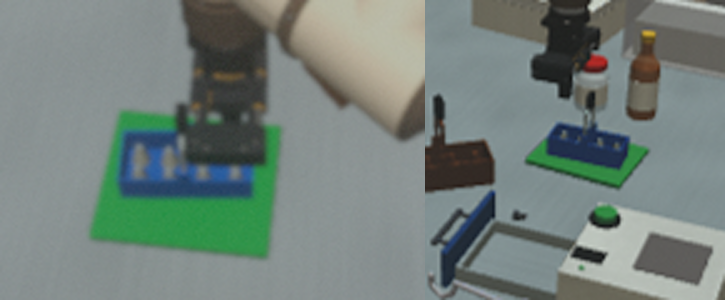

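>>> step_arm(targets="-1 0 0 0;-1.5 0 0 0;-0.8 0 0 0;-0.5 0 0 0;-0.5 0 0 0;-0.5 0 0 0;-0.5 0 0 0;-0.5 0 0 0;-0.5 0 0 0;-0.5 0 0 0")

```text
time_s: 16.48
tcp_pos: [0.5549, 0.3352, 0.1306]
ee_rot: [[-0.997, -0.073, 0.0], [-0.073, 0.997, -0.0], [-0.0, -0.0, -1.0]]
wrist_force: [-0.3, -0.0, 0.4]
gripper_width: 0.005
gripper_force: 0.0
```

>>> step_arm(targets="-0.5 0 0 0;-0.5 0 0 0;-0.5 0 0 0;0 0 0 0;0 0 0 0;0 0 0 0")

```text
time_s: 16.98
tcp_pos: [0.5693, 0.3362, 0.1305]
ee_rot: [[-0.997, -0.072, -0.0], [-0.072, 0.997, -0.0], [0.0, -0.0, -1.0]]
wrist_force: [-0.7, -0.2, -0.6]
gripper_width: 0.006
gripper_force: 0.0
```

>>> step_arm(targets="0 0 -1.5 0;0 0 -2.5 0;0 0 -3 0;0 0 -2 0;0.5 0 0 0;0 0 0 0;0 0 0 0;0 0 0 0;0 0 0 0;0 0 0 0;0 0 0 0;0 0 0 0", claw=8.7)

```text
time_s: 17.98
tcp_pos: [0.5645, 0.3358, 0.22]
ee_rot: [[-0.997, -0.072, -0.001], [-0.072, 0.997, -0.001], [0.001, -0.001, -1.0]]
wrist_force: [-0.3, -0.0, -0.2]
gripper_width: 0.834
gripper_force: 0.0
```

```bash
python3 - <<'E'
from h import *
from station import cams,sense
to(.539,.334,.13,-175.9)
s=sense();c=cams.capture('wrist');c['s']=s;pickle.dump(c,open('pics/w2.pkl','wb'))
cv2.imwrite('pics/w2.png',c['frame'])
E
```

```text
t 17.98 tcp [0.5645 0.3358 0.22  ] xyaw -175.85 delta cm [2.55 0.01 9.01] turn 0.05 F [-0.3 -0.  -0.2] w 0.834 gf 0.0
```

View pics/w2.png

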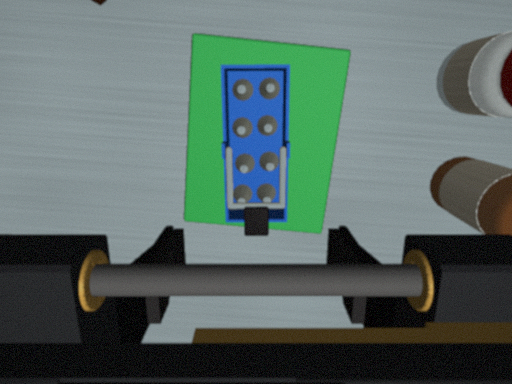

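```bash
python3 - <<'E'
from h import *
c=load('w2');P=[wonz(c,u,v,.054)[1] for u,v in ((222,66),(289,66),(287,221),(226,221))]
P=np.array(P);print(P.round(4),P.mean(0).round(4),np.degrees(np.arctan2(*(P[3]-P[0])[[1,0]])),np.degrees(np.arctan2(*(P[2]-P[1])[[1,0]])),np.linalg.norm(P[3]-P[0]),np.linalg.norm(P[1]-P[0]))
m=P.mean(0);to(m[0],m[1],.024,-175.9)
# machine check with side1/side3
S=load('side3')
for v in ('side3',):
    C=load(v);cv2.imwrite('pics/side3t.png',cv2.resize(C['frame'][150:250,150:330],None,fx=4,fy=4,interpolation=cv2.INTER_CUBIC))
E
```

```text
[[0.4682 0.2987 0.054 ]
 [0.4638 0.3584 0.054 ]
 [0.6108 0.3709 0.054 ]
 [0.6153 0.3095 0.054 ]] [0.5395 0.3344 0.054 ] 4.223161633863204 4.879731899640206 0.14748659865709327 0.05989186476200374
t 18.03 tcp [0.5645 0.3358 0.2202] xyaw -175.85 delta cm [ 2.5   0.04 19.62] turn 0.05 F [-0.3 -0.2  0.2] w 0.879 gf 0.0
```

>>> step_arm(targets="1 0 1 0;1.5 0 2 0;0 0 3 0;0 0 3 0;0 0 3 0;0 0 2.8 0;0 0 2 0;0 0 1.4 0;0 0 0.9 0;0 0 0.5 0;0 0 0 0;0 0 0 0")

```text
time_s: 19.03
tcp_pos: [0.5401, 0.3345, 0.0253]
ee_rot: [[-0.997, -0.073, 0.001], [-0.073, 0.997, 0.001], [-0.001, 0.001, -1.0]]
wrist_force: [-0.2, -0.4, 1.3]
gripper_width: 1.002
gripper_force: 0.0
```

>>> step_arm(targets="0 0 0 0;0 0 0 0;0 0 0 0;0 0 0 0;0 0 0 0;0 0 0 0;0 0 0 0;0 0 0 0", claw=5.5)

```text
time_s: 19.7
tcp_pos: [0.5397, 0.3341, 0.025]
ee_rot: [[-0.997, -0.073, 0.0], [-0.073, 0.997, 0.0], [-0.0, 0.0, -1.0]]
wrist_force: [-0.3, -0.7, 3.3]
gripper_width: 0.712
gripper_force: 30.0
```

>>> step_arm(targets="0 0 -0.4 0;0 0 -1 0;0 0 -1.8 0;0 0 -2.5 0;0 0 -2.8 0;0 0 -2.8 0;0 0 -2.2 0;0 0 -1.5 0;0 -1 -1 0;-0.1 -2 0 0;-0.1 -2.6 0 0;-0.1 -2.8 0 0")

```text
time_s: 20.7
tcp_pos: [0.5477, 0.2492, 0.1838]
ee_rot: [[-0.997, -0.073, -0.002], [-0.073, 0.997, -0.001], [0.002, -0.001, -1.0]]
wrist_force: [0.2, -0.1, -3.3]
gripper_width: 0.711
gripper_force: 30.0
```

>>> step_arm(targets="-0.1 -2.8 0 0;-0.1 -2.8 0 0;-0.1 -2.8 0 0;-0.1 -2.8 0 0;-0.1 -2.8 0 0;-0.1 -2.8 0 0;-0.1 -2.8 0 0;-0.1 -2.8 0 0;0 -2.8 0 0;0 -2.4 0 0;0 -2 0 0;0 -1 0 0")

```text
time_s: 21.7
tcp_pos: [0.5774, -0.0569, 0.1837]
ee_rot: [[-0.998, -0.07, -0.003], [-0.07, 0.998, -0.0], [0.003, -0.0, -1.0]]
wrist_force: [1.2, 0.4, -3.7]
gripper_width: 0.712
gripper_force: 30.0
```

>>> step_arm(targets="0 0 0 0;0 0 0 0;0 0 0 0")

```text
time_s: 21.95
tcp_pos: [0.5784, -0.0536, 0.1843]
ee_rot: [[-0.997, -0.073, -0.001], [-0.073, 0.997, 0.0], [0.001, 0.0, -1.0]]
wrist_force: [0.4, -0.3, -3.6]
gripper_width: 0.714
gripper_force: 30.0
```

```bash
python3 - <<'E'
from h import *
from station import cams,sense
to(.5787,-.0559,.16,-175.9)
s=sense();c=cams.capture('wrist');c['s']=s;pickle.dump(c,open('pics/w3.pkl','wb'))
d=cams.capture('scene');pickle.dump(d,open('pics/scene3.pkl','wb'))
cv2.imwrite('pics/w3.png',np.vstack([c['frame'][:340:],cv2.resize(d['frame'][170:260,230:366],None,fx=512/136,fy=2.8,interpolation=cv2.INTER_CUBIC)]))
E
```

```text
t 21.95 tcp [ 0.5784 -0.0536  0.1843] xyaw -175.82 delta cm [-0.01 -0.23  2.43] turn 0.08 F [ 0.4 -0.3 -3.6] w 0.714 gf 30.0
```

View pics/w3.png

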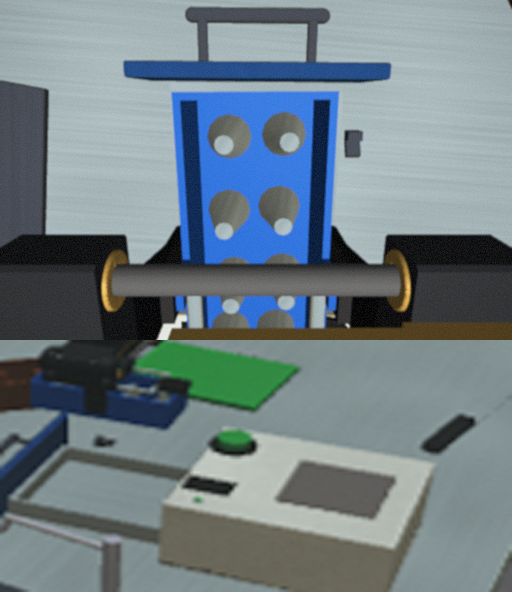

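```bash
python3 - <<'E'
from h import *
c=load('w3');W,_=wonz(c,0,0,0);D=load('scene3');S1=load('side1')
x=tri([(W,353,143),(D,257.9,206.1),(S1,100+262/2,60+299/2)]);print('thing',x.round(4),proj(W,x)-[353,143],proj(D,x)-[257.9,206.1])
a=np.radians(4.1);
def loc(p):
    d=np.array(p)-[.6755,-.049,0];return np.array([np.cos(a)*d[0]+np.sin(a)*d[1],-np.sin(a)*d[0]+np.cos(a)*d[1],d[2]]).round(4)
print('thing local',loc(x))
for u,v,z in ((190,15,.055),(326,15,.055),(257,15,.055),(124,62,.08),(390,64,.08),(126,77,.08),(389,79,.08)): print(u,v,loc(wonz(c,u,v,z)[1]))
print('tcp',loc(c['s']['tcp_pos']))
E
```

```text
thing [0.5463 0.0262 0.0532] [[-1.62502375  9.9762163 ]] [[1.29473491 0.10423313]]
thing local [-0.1235  0.0842  0.0532]
190 15 [-0.2299 -0.0479  0.055 ]
326 15 [-0.23    0.0562  0.055 ]
257 15 [-0.23    0.0034  0.055 ]
124 62 [-0.1939 -0.0929  0.08  ]
390 64 [-0.1929  0.0998  0.08  ]
126 77 [-0.1836 -0.0924  0.08  ]
389 79 [-0.1825  0.1001  0.08  ]
tcp [-0.0971  0.0024  0.1843]
```

>>> step_arm(targets="0 0 1 0;0 0 2 0;0 0 2.5 0;0 0 2.5 0;0 0 2.5 0;0 0 1.8 0;0 0 1.2 0;0 0 0.8 0;0 0 0.5 0;0 0 0 0;0 0 0 0;0 0 0 0")

```text
time_s: 23.05
tcp_pos: [0.5809, -0.0535, 0.0378]
ee_rot: [[-0.997, -0.073, 0.005], [-0.073, 0.997, 0.001], [-0.005, 0.0, -1.0]]
wrist_force: [3.4, 1.6, 3.0]
gripper_width: 0.71
gripper_force: 30.0
```

>>> step_arm(targets="0 0 0.2 0;0 0 0.2 0;0 0 0.2 0;0 0 0.2 0;0 0 0 0;0 0 0 0")

```text
time_s: 23.55
tcp_pos: [0.5854, -0.0532, 0.0371]
ee_rot: [[-0.997, -0.076, 0.016], [-0.076, 0.997, 0.0], [-0.016, -0.001, -1.0]]
wrist_force: [-2.7, 3.3, 33.6]
gripper_width: 0.71
gripper_force: 30.0
```

>>> step_arm(targets="0 0 -0.6 0;0 0 -0.6 0;0 0 0 0;0 0 0 0")

```text
time_s: 23.88
tcp_pos: [0.5773, -0.0543, 0.0394]
ee_rot: [[-0.997, -0.072, -0.003], [-0.072, 0.997, 0.0], [0.003, 0.0, -1.0]]
wrist_force: [0.7, 0.1, -3.3]
gripper_width: 0.708
gripper_force: 30.0
```

```bash
python3 - <<'E'
from h import *
from station import cams,sense
to(.5784,-.0536,.045,-175.9)
s=sense();c=cams.capture('wrist');c['s']=s;pickle.dump(c,open('pics/w4.pkl','wb'))
cs=cams.capture('side');pickle.dump(cs,open('pics/side4.pkl','wb'))
d=cams.capture('scene');pickle.dump(d,open('pics/scene4.pkl','wb'))
T=np.array(c['tool_from_camera']);f=192/np.tan(np.radians(c['vertical_fov']/2))
for n in ('w3','w4'):
    q=load(n);im=q['frame'].astype(int);hsv=cv2.cvtColor(q['frame'],cv2.COLOR_BGR2HSV)
    m=cv2.inRange(hsv,(100,150,60),(125,255,255))
    print(n)
    for v in list(range(0,130,4))+[150,180,210]:
        u=np.where(m[v])[0]
        if len(u): print(v,u.min(),u.max(),len(u),im[v,256].tolist(),im[v,190].tolist(),end=' | ')
    print()
    # front-end corner solved from width 62mm: depth
for (u1,u2,v) in ((172,338,93),):
    Z=f*.062/(u2-u1);p=np.array([0,(v-c['cy'])/f*Z,Z,1]);print('tool coords front rim',T@p)
E
```

```text
t 23.88 tcp [ 0.5773 -0.0543  0.0394] xyaw -175.89 delta cm [-0.12  0.06 -0.56] turn 0.01 F [ 0.7  0.1 -3.3] w 0.708 gf 30.0
w3
64 124 388 265 [136, 81, 39] [136, 74, 30] | 68 125 389 265 [136, 78, 39] [139, 82, 43] | 72 125 389 265 [139, 76, 42] [134, 76, 33] | 76 129 388 260 [133, 82, 42] [129, 77, 35] | 80 310 364 11 [68, 51, 38] [85, 74, 64] | 92 215 337 109 [224, 142, 97] [212, 140, 100] | 96 172 337 166 [226, 129, 63] [225, 123, 62] | 100 173 337 165 [228, 126, 64] [167, 89, 35] | 104 173 337 164 [227, 125, 57] [89, 49, 23] | 108 173 336 160 [225, 120, 50] [81, 33, 1] | 112 173 336 153 [223, 122, 56] [84, 39, 15] | 116 174 336 115 [227, 128, 63] [87, 46, 21] | 120 174 336 97 [229, 126, 63] [85, 41, 15] | 124 174 335 84 [226, 126, 62] [87, 45, 22] | 128 175 335 76 [226, 124, 60] [82, 42, 15] | 150 176 334 96 [226, 125, 57] [86, 48, 22] | 180 178 332 154 [227, 124, 58] [88, 47, 22] | 210 180 330 65 [225, 120, 53] [82, 40, 9] | 
w4
24 0 160 151 [146, 123, 105] [137, 102, 75] | 28 0 511 512 [148, 87, 47] [153, 88, 43] | 32 0 511 512 [151, 89, 42] [156, 89, 45] | 36 0 511 512 [151, 
[... 480 characters left out ...]
] [104, 55, 31] | 92 174 338 165 [101, 54, 24] [103, 50, 18] | 96 169 343 175 [98, 48, 7] [103, 54, 27] | 100 164 348 185 [230, 123, 53] [234, 122, 51] | 104 165 348 184 [237, 129, 55] [234, 126, 55] | 108 165 347 130 [237, 131, 57] [183, 95, 42] | 112 166 347 110 [236, 131, 57] [96, 52, 21] | 116 166 346 97 [236, 131, 61] [95, 50, 17] | 120 167 346 91 [234, 127, 55] [95, 48, 19] | 124 167 345 86 [235, 130, 61] [94, 49, 19] | 128 167 345 85 [234, 125, 54] [98, 47, 25] | 150 170 342 120 [235, 129, 52] [96, 50, 21] | 180 173 339 153 [236, 130, 60] [95, 50, 24] | 210 177 335 83 [236, 130, 59] [95, 49, 16] | 
tool coords front rim [ 7.49619644e-02  1.46138377e-04 -2.77370320e-02  1.00000000e+00]
```

```bash
python3 - <<'E'
from h import *
from station import sense
c=load('w3');W,_=wonz(c,0,0,0);c4=load('w4');W4,_=wonz(c4,0,0,0)
cams_={'w3':(W,(353,143),14),'scene3':(load('scene3'),(258,206),9),'side1':(load('side1'),(231,209),7),'side3':(load('side3'),(231,209),7)}
obs=[]
for n,(C,(u,v),r) in cams_.items():
    g=cv2.cvtColor(C['frame'],cv2.COLOR_BGR2GRAY).astype(float);p=g[v-r:v+r+1,u-r:u+r+1]
    w=np.clip(np.median(p)-35-p,0,None);yy,xx=np.mgrid[v-r:v+r+1,u-r:u+r+1]
    if n!='w3': print(n);print(p[::1,::1].astype(int))
    print(n,(w*xx).sum()/w.sum(),(w*yy).sum()/w.sum(),w.max())
print(np.round(sense()['moment'],3))
E
```

```text
w3 346.9158760278305 138.31309297912713 55.0
scene3
[[139 126 118 115  96  90  64  48  40  37  39  41  42  42  42  43  43  43
   44]
 [146 142 142 143 135 133 123 116 115  98  74  55  41  39  38  42  43  43
   44]
 [144 140 140 140 142 144 144 143 144 136 128 119 115  97  91  64  40  38
   39]
 [143 141 142 142 142 141 142 143 142 143 144 143 143 136 134 122 113  95
   90]
 [142 141 142 142 143 141 143 143 141 142 141 141 142 143 143 143 143 135
  132]
 [144 142 142 142 143 144 144 144 143 143 140 142 141 143 141 140 140 140
  142]
 [145 144 142 143 143 144 134 131 141 143 143 143 143 143 140 139 139 140
  141]
 [144 143 141 143 143 147 111  88 108 139 147 147 144 142 140 140 140 141
  143]
 [146 143 143 142 143 134  80  47  69  94  98 112 137 142 141 140 141 142
  142]
 [143 141 143 142 145 124  63  37  52  49  41  92 133 141 141 142 142 142
  141]
 [146 143 143 142 143 122  69  37  34  63  66 119 140 141 140 143 143 141
  142]
 [115 129 134 141 144 137 121 115 114 122 121 137 142 141 142 143 142 143
  141]
 [ 82  95  99 111 115 131 137 144 146 145 143 142 141 142 142 142 142 141
  
[... 1903 characters left out ...]
 118 119 121 127 131]
 [115 116 117 117 119 120 121 120 121 119 121 124 129 138 149]
 [115 118 119 119 119 118 120 123 119 124 130 137 145 157 164]
 [116 117 118 120 119 119 119 122 127 131 142 151 160 164 169]
 [118 117 119 118 118 119 126 130 138 146 154 159 165 168 169]
 [116 114 120 118 119 124 130 140 145 152 156 159 162 163 166]
 [115 116 117 119 122 126 135 144 147 152 154 158 160 163 165]
 [116 116 118 116 120 125 130 138 141 148 152 153 158 160 161]
 [113 116 117 119 120 121 127 134 137 143 147 149 154 158 159]
 [116 116 119 118 118 118 123 126 132 136 141 145 148 154 153]]
side3 nan nan 0.0
[-0.03  -0.006 -0.01 ]<stdin>:10: RuntimeWarning: invalid value encountered in scalar divide
```

>>> step_arm(targets="0 0 -0.5 0;0 0 -0.5 0;-0.3 0 0 0;-0.4 0 0 0;0 0 0 0;0 0 0.3 0;0 0 0.3 0;0 0 0.3 0;0 0 0.2 0;0 0 0.2 0;0 0 0 0;0 0 0 0")

```text
time_s: 25.03
tcp_pos: [0.5859, -0.0537, 0.0382]
ee_rot: [[-0.997, -0.073, 0.001], [-0.073, 0.997, -0.0], [-0.001, -0.0, -1.0]]
wrist_force: [-1.7, 0.1, 2.2]
gripper_width: 0.709
gripper_force: 30.0
```

```bash
cat >> h.py <<'E'
def tilt(name):
    from station import cams,sense
    s=sense();c=cams.capture('wrist');c['s']=s;pickle.dump(c,open(f'pics/{name}.pkl','wb'))
    T=np.array(c['tool_from_camera']);f=192/np.tan(np.radians(c['vertical_fov']/2))
    m=cv2.inRange(cv2.cvtColor(c['frame'],cv2.COLOR_BGR2HSV),(100,150,60),(125,255,255));bright=c['frame'][:,:,0]>180
    v=[v for v in range(75,180) if bright[v,200:310].mean()>.6][0]+2
    for v in (v,150,180,200,210):
        u=np.where(m[v,:])[0];w=u.max()-u.min()+1;Z=f*.062/w
        print('row',v,w,'tool x,z of rim',(T@[0,(v-c['cy'])/f*Z,Z,1])[[0,2]].round(4),end='; ')
    print('moment',np.round(s['moment'],3))
E
python3 -c "
from h import *
to(.5784,-.0536,.027,-175.9);tilt('w5')"
```

```text
t 25.03 tcp [ 0.5859 -0.0537  0.0382] xyaw -175.83 delta cm [0.75 0.06 1.12] turn 0.07 F [-1.7  0.1  2.2] w 0.709 gf 30.0Traceback (most recent call last):
  File "<string>", line 3, in <module>
    to(.5784,-.0536,.027,-175.9);tilt('w5')
                                 ~~~~^^^^^^
  File "h.py", line 39, in tilt
    u=np.where(m[v,:])[0];w=u.max()-u.min()+1;Z=f*.062/w
                            ~~~~~^^
    return umr_maximum(a, axis, None, out, keepdims, initial, where)
ValueError: zero-size array to reduction operation maximum which has no identity
```

```bash
sed -i "s/bright=c\['frame'\]\[:,:,0\]>180/bright=(c['frame'][:,:,0]>180)*(m>0)/" h.py
python3 -c "
from h import *
tilt('w5')
im=load('w5')['frame'].astype(int)
for v in range(20,112,3): print(v,[im[v,u].tolist() for u in (100,150,256,360,420)])"
```

```text
row 101 185 tool x,z of rim [ 0.0723 -0.0423]; row 150 173 tool x,z of rim [ 0.0553 -0.0387]; row 180 167 tool x,z of rim [ 0.0439 -0.0373]; row 200 162 tool x,z of rim [ 0.0356 -0.0356]; row 210 159 tool x,z of rim [ 0.0311 -0.0342]; moment [ 0.055  0.369 -0.024]
20 [[141, 78, 37], [142, 81, 42], [141, 77, 36], [144, 78, 38], [142, 82, 38]]
23 [[137, 75, 32], [141, 81, 41], [143, 81, 39], [146, 82, 43], [143, 84, 43]]
26 [[141, 80, 35], [143, 82, 38], [142, 78, 32], [145, 80, 38], [142, 80, 37]]
29 [[138, 77, 39], [137, 78, 40], [142, 82, 39], [144, 85, 44], [147, 84, 46]]
32 [[124, 78, 38], [133, 84, 41], [140, 88, 49], [133, 78, 37], [130, 73, 32]]
35 [[70, 44, 22], [84, 54, 25], [103, 59, 30], [118, 75, 38], [131, 82, 44]]
38 [[58, 36, 18], [60, 39, 16], [57, 33, 14], [60, 38, 25], [67, 42, 20]]
41 [[59, 39, 19], [59, 39, 21], [56, 35, 16], [58, 34, 17], [52, 35, 20]]
44 [[54, 33, 17], [52, 30, 7], [61, 38, 22], [60, 41, 23], [54, 33, 21]]
47 [[56, 39, 18], [66, 45, 33], [64, 42, 24], [56, 32, 15], [54, 34, 12]]
50 [[63, 41, 26], [59, 39, 25], [60, 37, 26], [60, 37, 16], [58, 33,
[... 1047 characters left out ...]
9 [[208, 203, 187], [209, 204, 188], [98, 55, 22], [205, 202, 186], [203, 199, 179]]
92 [[207, 203, 186], [210, 208, 191], [97, 48, 14], [205, 202, 185], [202, 201, 183]]
95 [[203, 198, 181], [210, 208, 191], [102, 58, 34], [204, 202, 186], [208, 203, 187]]
98 [[206, 205, 187], [208, 206, 188], [127, 68, 23], [207, 205, 188], [204, 199, 182]]
101 [[202, 200, 182], [206, 200, 185], [228, 119, 48], [206, 201, 185], [203, 200, 184]]
104 [[203, 202, 183], [210, 205, 186], [229, 124, 54], [204, 201, 183], [203, 200, 184]]
107 [[207, 204, 184], [205, 201, 184], [229, 124, 53], [206, 201, 184], [203, 200, 181]]
110 [[203, 200, 184], [213, 208, 193], [229, 123, 53], [205, 202, 185], [200, 197, 179]]
```

```bash
python3 - <<'E'
from h import *
a=np.radians(4.1)
def loc(p):
    d=np.array(p)-[.6755,-.049,0];return np.array([np.cos(a)*d[0]+np.sin(a)*d[1],-np.sin(a)*d[0]+np.cos(a)*d[1],d[2]]).round(4)
for n in ('w5','w4'):
    c=load(n);g=cv2.cvtColor(c['frame'],cv2.COLOR_BGR2GRAY).astype(int)
    print(n,'tcp',loc(c['s']['tcp_pos']))
    for v in range(66,100,1): print(v,g[v,130:390:10].tolist())
c=load('w5')
for z in (.014,.026,.038): print(z,[loc(wonz(c,u,v,z)[1]).tolist() for u,v in ((150,76),(360,77),(256,55))])
E
```

```text
w5 tcp [-0.0897  0.0018  0.0382]
66 [194, 193, 196, 190, 193, 188, 191, 190, 186, 188, 191, 186, 192, 188, 184, 186, 188, 184, 184, 184, 189, 185, 187, 187, 186, 187]
67 [194, 194, 192, 191, 192, 195, 192, 190, 196, 190, 188, 190, 189, 190, 186, 185, 185, 186, 188, 191, 184, 186, 185, 190, 186, 185]
68 [196, 194, 196, 189, 192, 191, 193, 191, 187, 190, 190, 184, 189, 187, 185, 188, 186, 187, 189, 183, 183, 190, 189, 186, 186, 187]
69 [194, 194, 197, 189, 193, 193, 191, 189, 193, 190, 189, 187, 190, 188, 189, 189, 187, 185, 190, 184, 188, 184, 187, 186, 186, 187]
70 [195, 196, 193, 192, 192, 192, 192, 192, 193, 191, 190, 187, 186, 187, 185, 186, 189, 189, 188, 187, 185, 189, 182, 187, 189, 189]
71 [196, 193, 197, 195, 195, 195, 190, 192, 194, 189, 184, 188, 187, 189, 188, 186, 189, 186, 182, 185, 188, 183, 187, 186, 186, 184]
72 [197, 192, 195, 197, 193, 191, 189, 190, 189, 190, 187, 190, 187, 188, 188, 184, 188, 186, 186, 191, 187, 187, 184, 188, 186, 185]
73 [184, 192, 189, 190, 195, 194, 196, 193, 193, 190, 187, 192, 193, 190, 191, 189, 185, 189, 188, 187, 188, 189, 187, 185, 188, 
[... 6846 characters left out ...]
207, 48, 51, 52, 49, 53, 49, 55, 44, 46, 45, 47, 54, 49, 52, 53, 51, 51, 50, 215, 201, 204, 190]
97 [201, 195, 211, 209, 48, 53, 50, 50, 57, 53, 53, 53, 49, 46, 55, 53, 47, 47, 47, 46, 50, 49, 214, 206, 208, 200]
98 [204, 199, 206, 208, 71, 72, 71, 65, 57, 67, 64, 66, 70, 67, 62, 61, 62, 59, 59, 64, 61, 59, 215, 211, 202, 203]
99 [199, 194, 211, 209, 99, 103, 103, 96, 99, 94, 91, 97, 95, 97, 96, 96, 88, 86, 84, 87, 87, 86, 205, 207, 208, 198]
0.014 [[-0.173, -0.0522, 0.014], [-0.1727, 0.0552, 0.014], [-0.1831, 0.002, 0.014]]
0.026 [[-0.1725, -0.0487, 0.026], [-0.1722, 0.0518, 0.026], [-0.1819, 0.002, 0.026]]
0.038 [[-0.1719, -0.0452, 0.038], [-0.1716, 0.0483, 0.038], [-0.1807, 0.002, 0.038]]
```

>>> step_arm(targets="0 0 0.2 0;0 0 0.1 0;0 0 0 0;0 0 0 0")

```text
time_s: 25.47
tcp_pos: [0.587, -0.0536, 0.0358]
ee_rot: [[-0.997, -0.073, 0.003], [-0.073, 0.997, 0.0], [-0.003, -0.0, -1.0]]
wrist_force: [-1.6, 0.5, 6.4]
gripper_width: 0.714
gripper_force: 30.0
```

```bash
python3 -c "
from h import *
to(.5784,-.0536,.027,-175.9);tilt('w6')"
```

```text
t 25.47 tcp [ 0.587  -0.0536  0.0358] xyaw -175.83 delta cm [0.86 0.07 0.88] turn 0.07 F [-1.6  0.5  6.4] w 0.714 gf 30.0
row 99 181 tool x,z of rim [ 0.073  -0.0394]; row 150 171 tool x,z of rim [ 0.0551 -0.0373]; row 180 165 tool x,z of rim [ 0.0435 -0.0358]; row 200 161 tool x,z of rim [ 0.0353 -0.0348]; row 210 158 tool x,z of rim [ 0.0308 -0.0334]; moment [-0.033  0.196 -0.05 ]
```

>>> step_arm(targets="0.1 0 0.2 0;0 0 0.2 0;0 0 0.2 0;0 0 0 0;0 0 0 0")

```text
time_s: 25.93
tcp_pos: [0.5859, -0.0537, 0.0297]
ee_rot: [[-0.997, -0.073, 0.003], [-0.073, 0.997, 0.0], [-0.003, -0.0, -1.0]]
wrist_force: [-2.2, -1.0, 5.7]
gripper_width: 0.715
gripper_force: 30.0
```

```bash
python3 -c "
from h import *
to(.5784,-.0536,.027,-175.9);tilt('w7')"
```

```text
t 25.93 tcp [ 0.5859 -0.0537  0.0297] xyaw -175.83 delta cm [0.74 0.07 0.27] turn 0.07 F [-2.2 -1.   5.7] w 0.715 gf 30.0
row 95 175 tool x,z of rim [ 0.0743 -0.0348]; row 150 165 tool x,z of rim [ 0.0544 -0.0327]; row 180 161 tool x,z of rim [ 0.0427 -0.0327]; row 200 157 tool x,z of rim [ 0.0343 -0.0315]; row 210 156 tool x,z of rim [ 0.0302 -0.0318]; moment [-0.014  0.223 -0.003]
```

Levelling nicely; continue to the floor.

>>> step_arm(targets="0 0 0.15 0;0 0 0.15 0;0 0 0.1 0;0 0 0 0;0 0 0 0")

```text
time_s: 26.4
tcp_pos: [0.5866, -0.0537, 0.0264]
ee_rot: [[-0.997, -0.073, 0.005], [-0.073, 0.997, 0.0], [-0.005, -0.0, -1.0]]
wrist_force: [-2.0, 0.1, 7.4]
gripper_width: 0.714
gripper_force: 30.0
```

```bash
python3 -c "
from h import *
to(.5784,-.0536,.027,-175.9);tilt('w8')"
```

```text
t 26.4 tcp [ 0.5866 -0.0537  0.0264] xyaw -175.81 delta cm [ 0.81  0.07 -0.06] turn 0.09 F [-2.   0.1  7.4] w 0.714 gf 30.0
row 94 171 tool x,z of rim [ 0.0746 -0.0318]; row 150 163 tool x,z of rim [ 0.0541 -0.0312]; row 180 159 tool x,z of rim [ 0.0423 -0.031 ]; row 200 156 tool x,z of rim [ 0.0341 -0.0307]; row 210 155 tool x,z of rim [ 0.0299 -0.0309]; moment [ 0.005  0.207 -0.115]
```

>>> step_arm(targets="0 0 0 0;0 0 0 0;0 0 0 0;0 0 0 0;0 0 0 0;0 0 0 0;0 0 -0.5 0;0 0 -1.5 0;0 0 -3 0;0 0 -4 0;0 0 -4 0;0 0 -4 0", claw=8.2)

```text
time_s: 27.45
tcp_pos: [0.5843, -0.0538, 0.1967]
ee_rot: [[-0.997, -0.073, -0.0], [-0.073, 0.997, -0.0], [0.0, -0.0, -1.0]]
wrist_force: [1.5, 0.6, -0.5]
gripper_width: 0.944
gripper_force: 0.0
```

```bash
python3 - <<'E'
from h import *
from station import cams,sense
to(.5784,-.0536,.027,-175.9)
a=np.radians(4.1)
def loc(p):
    d=np.array(p)-[.6755,-.049,0];return np.array([np.cos(a)*d[0]+np.sin(a)*d[1],-np.sin(a)*d[0]+np.cos(a)*d[1],d[2]]).round(4)
s=sense();c=cams.capture('wrist');c['s']=s;pickle.dump(c,open('pics/w9.pkl','wb'));print(loc(s['tcp_pos']))
m=cv2.inRange(cv2.cvtColor(c['frame'],cv2.COLOR_BGR2HSV),(100,150,150),(125,255,255))
for v in range(60,270,6):
    u=np.where(m[v])[0]
    if len(u)>20:
        A,B=wonz(c,float(u.min()),v,.056)[1],wonz(c,float(u.max()),v,.056)[1]
        print(v,u.min(),u.max(),loc(A)[:2],loc(B)[:2],'w',round(float(np.linalg.norm(A-B))*1e3,1))
g=c['frame'].astype(int)
for v in range(20,110,3): print(v,g[v,256].tolist(),g[v,160].tolist(),end=' ')
E
```

```text
t 27.45 tcp [ 0.5843 -0.0538  0.1967] xyaw -175.84 delta cm [ 0.59  0.06 16.97] turn 0.06 F [ 1.5  0.6 -0.5] w 0.944 gf 0.0
[-0.0913  0.0018  0.1967]
90 220 291 [-0.1691 -0.0282] [-0.1691  0.0315] w 59.6
96 220 291 [-0.1642 -0.0283] [-0.1643  0.0316] w 59.9
102 220 291 [-0.1593 -0.0284] [-0.1594  0.0317] w 60.2
114 221 291 [-0.1494 -0.0278] [-0.1495  0.032 ] w 59.9
120 221 291 [-0.1443 -0.028 ] [-0.1444  0.0322] w 60.1
126 221 290 [-0.1393 -0.0281] [-0.1393  0.0315] w 59.6
132 221 290 [-0.1341 -0.0282] [-0.1342  0.0316] w 59.8
138 221 290 [-0.1289 -0.0283] [-0.129   0.0318] w 60.1
144 221 290 [-0.1237 -0.0285] [-0.1238  0.0319] w 60.4
156 222 289 [-0.1131 -0.0279] [-0.1132  0.0313] w 59.2
162 222 289 [-0.1077 -0.028 ] [-0.1078  0.0315] w 59.5
168 228 283 [-0.1023 -0.0228] [-0.1024  0.0263] w 49.1
174 220 291 [-0.0968 -0.0301] [-0.0969  0.0336] w 63.6
198 223 288 [-0.0744 -0.0279] [-0.0744  0.0315] w 59.4
204 223 288 [-0.0686 -0.0281] [-0.0687  0.0316] w 59.7
228 223 279 [-0.045  -0.0286] [-0.0451  0.0238] w 52.5
20 [157, 153, 138] [160, 157, 142] 23 [158, 157, 145] [161, 159, 144] 26
[... 238 characters left out ...]
148] 47 [163, 162, 147] [161, 160, 146] 50 [165, 164, 150] [161, 160, 146] 53 [152, 151, 138] [137, 127, 114] 56 [111, 68, 37] [116, 64, 28] 59 [117, 62, 22] [119, 68, 28] 62 [116, 66, 28] [121, 66, 32] 65 [118, 64, 31] [123, 67, 32] 68 [118, 67, 32] [111, 62, 26] 71 [65, 38, 19] [53, 34, 9] 74 [58, 43, 30] [93, 85, 79] 77 [161, 158, 144] [164, 159, 147] 80 [159, 158, 145] [161, 159, 144] 83 [159, 157, 143] [166, 163, 147] 86 [188, 125, 87] [161, 157, 144] 89 [174, 91, 40] [164, 164, 149] 92 [202, 107, 51] [164, 162, 146] 95 [204, 113, 52] [168, 164, 150] 98 [201, 106, 47] [158, 156, 143] 101 [205, 109, 52] [161, 158, 145] 104 [201, 105, 47] [161, 159, 144] 107 [208, 112, 54] [163, 160, 145]
```

>>> step_arm(targets="1 0 0 0;2 0 0 0;2.5 0 0 0;2.5 0 0 0;2.5 0 0 0;2.5 0 0 0;2 0 0 0;1.5 0 0 0;0.7 0 0 0;0 0 0 0;0 0 0 0;0 0 0 0", claw=0)

```text
time_s: 28.5
tcp_pos: [0.4141, -0.066, 0.1946]
ee_rot: [[-0.997, -0.073, 0.0], [-0.073, 0.997, -0.0], [-0.0, -0.0, -1.0]]
wrist_force: [0.4, -0.4, -0.1]
gripper_width: 0.114
gripper_force: 0.0
```

```bash
python3 - <<'E'
from h import *
from station import cams,sense
a=np.radians(4.1)
def loc(p):
    d=np.array(p)-[.6755,-.049,0];return np.array([np.cos(a)*d[0]+np.sin(a)*d[1],-np.sin(a)*d[0]+np.cos(a)*d[1],d[2]]).round(4)
def wrl(l): return [.6755+np.cos(a)*l[0]-np.sin(a)*l[1],-.049+np.sin(a)*l[0]+np.cos(a)*l[1],l[2]]
to(*wrl((-.26,.003,.045)),-175.9)
c=load('w9');print('panel',[loc(wonz(c,256,v,.08)[1]) for v in (54,69)],'rim',loc(wonz(c,256,86.,.056)[1]),'floor@panel',loc(wonz(c,160,74,.014)[1]))
d=cams.capture('scene');pickle.dump(d,open('pics/scene9.pkl','wb'))
# bail evidence: project upright/folded grip into scene
for n,l in (('folded',(-.025,.003,.066)),('upright',(-.097,.003,.138))):
    p=proj(d,wrl(l))[0];u,v=p.round().astype(int);print(n,p.round(1),d['frame'][v-2:v+3,u-2:u+3].mean((0,1)).round())
E
```

```text
t 28.5 tcp [ 0.4141 -0.066   0.1946] xyaw -175.83 delta cm [-0.19  0.13 14.96] turn 0.07 F [ 0.4 -0.4 -0.1] w 0.114 gf 0.0
panel [array([-0.1949,  0.002 ,  0.08  ]), array([-0.1842,  0.002 ,  0.08  ])] rim [-0.1723  0.0021  0.056 ] floor@panel [-0.184  -0.0886  0.014 ]
folded [274.8 219.7] [43. 44. 41.]
upright [258.4 200.7] [147. 146. 130.]
```

>>> step_arm(targets="0 0 2 0;0 0 3 0;0 0 3 0;0 0 3 0;0 0 2.2 0;0 0 1.3 0;0 0 0.5 0;0 0.1 0 0;0 0 0 0")

```text
time_s: 29.3
tcp_pos: [0.414, -0.065, 0.0447]
ee_rot: [[-0.997, -0.073, 0.0], [-0.073, 0.997, -0.0], [-0.0, -0.0, -1.0]]
wrist_force: [0.4, -0.3, 1.1]
gripper_width: 0.005
gripper_force: 0.0
```

>>> step_arm(targets="-0.5 0 0 0;-0.5 0 0 0;-0.5 0 0 0;-0.5 0 0 0;-1 0 0 0;-1 0 0 0;-1 0 0 0;-1 0 0 0")

```text
time_s: 29.97
tcp_pos: [0.471, -0.0614, 0.0444]
ee_rot: [[-0.997, -0.072, -0.006], [-0.072, 0.997, -0.001], [0.006, -0.001, -1.0]]
wrist_force: [-5.9, -1.0, 4.0]
gripper_width: 0.005
gripper_force: 2.7
```

>>> step_arm(targets="-1.1 0 0 0;-1.2 0 0 0;-1.2 0 0 0;-1.2 0 0 0;-1.2 0 0 0;-1.2 0 0 0;-1.2 0 0 0;-1.2 0 0 0;-1 0 0 0;-0.8 0 0 0;0 0 0 0")

```text
time_s: 30.88
tcp_pos: [0.5838, -0.0538, 0.0441]
ee_rot: [[-0.997, -0.072, -0.007], [-0.072, 0.997, -0.002], [0.007, -0.001, -1.0]]
wrist_force: [-5.8, -1.8, 2.7]
gripper_width: 0.004
gripper_force: 2.6
```

>>> step_arm(targets="-0.6 0 0 0;-0.6 0 0 0;-0.5 0 0 0;-0.5 0 0 0;-0.4 0 0 0;-0.3 0 0 0;0 0 0 0;0 0 0 0")

```text
time_s: 31.55
tcp_pos: [0.6117, -0.0519, 0.0439]
ee_rot: [[-0.997, -0.071, -0.008], [-0.071, 0.997, -0.002], [0.008, -0.001, -1.0]]
wrist_force: [-5.4, -3.0, 1.9]
gripper_width: 0.009
gripper_force: 2.9
```

>>> step_arm(targets="-0.3 0 0 0;-0.3 0 0 0;0 0 0 0;0 0 0 0")

```text
time_s: 31.88
tcp_pos: [0.6127, -0.0519, 0.0437]
ee_rot: [[-0.997, -0.07, -0.019], [-0.07, 0.998, -0.002], [0.019, -0.001, -1.0]]
wrist_force: [-14.8, -2.8, 9.7]
gripper_width: 0.005
gripper_force: 7.6
```

>>> step_arm(targets="-0.3 0 0 0;0 0 0 0;0 0 0 0")

```text
time_s: 32.13
tcp_pos: [0.6129, -0.052, 0.0436]
ee_rot: [[-0.997, -0.07, -0.025], [-0.07, 0.998, -0.003], [0.025, -0.001, -1.0]]
wrist_force: [-20.0, 0.1, 14.8]
gripper_width: 0.005
gripper_force: 10.4
```

>>> step_arm(targets="0.6 0 0 0;0.6 0 0 0;0.8 0 0 0;1 0 0 0;1.5 0 0 0;2 0 0 0;0 0 -2 0;0 0 -3.5 0;0 0 -3.5 0;0 0 -3.5 0;0 0 0 0;0 0 0 0")

```text
time_s: 33.13
tcp_pos: [0.561, -0.0541, 0.1726]
ee_rot: [[-0.997, -0.073, 0.008], [-0.073, 0.997, 0.001], [-0.008, 0.001, -1.0]]
wrist_force: [-0.3, 0.7, -0.5]
gripper_width: 0.005
gripper_force: 0.0
```

```bash
python3 - <<'E'
from h import *
from station import cams,sense
a=np.radians(4.1)
def loc(p):
    d=np.array(p)-[.6755,-.049,0];return np.array([np.cos(a)*d[0]+np.sin(a)*d[1],-np.sin(a)*d[0]+np.cos(a)*d[1],d[2]]).round(4)
to(.6,-.05,.2)
s=sense();c=cams.capture('wrist');c['s']=s;pickle.dump(c,open('pics/w10.pkl','wb'));print('tcp',loc(s['tcp_pos']))
hsv=cv2.cvtColor(c['frame'],cv2.COLOR_BGR2HSV);m=cv2.inRange(hsv,(100,120,40),(125,255,255))
n,l,st,ce=cv2.connectedComponentsWithStats(m)
for i in range(1,n):
    if st[i,4]>150:
        x,y,w,h=st[i,:4];print(st[i],[loc(wonz(c,float(x+w/2),float(v),.08)[1]) for v in (y,y+h)])
for nm in ('scene','side'):
    d=cams.capture(nm);pickle.dump(d,open(f'pics/{nm}10.pkl','wb'));o=load(nm+'0')
    r=[]
    for q in (o,d):
        h=cv2.cvtColor(q['frame'],cv2.COLOR_BGR2HSV);k,l,st,ce=cv2.connectedComponentsWithStats(cv2.inRange(h,(50,120,60),(75,255,255)))
        r.append([(st[i].tolist(),ce[i].round(2).tolist()) for i in range(1,k) if 20<st[i,4]<300])
    print(nm,r)
    df=np.abs(o['frame'].astype(int)-d['frame']).max(2)
    x0,y0,x1,y1=(255,195,350,275) if nm=='scene' else (125,150,222,225)
    print('changed px in machine region',(df[y0:y1,x0:x1]>40).sum())
E
```

```text
t 33.13 tcp [ 0.561  -0.0541  0.1726] xyaw -175.83 delta cm [-3.94  0.13 -2.7 ] turn None F [-0.3  0.7 -0.5] w 0.005 gf 0.0
tcp [-0.1146  0.0031  0.1726]
scene [[([288, 203, 9, 6, 39], [291.87, 205.1])], [([288, 203, 9, 6, 42], [291.83, 205.29])]]
changed px in machine region 0
side [[([185, 187, 10, 7, 53], [189.81, 190.17])], [([185, 187, 10, 8, 54], [189.8, 190.24])]]
changed px in machine region 65
```

```bash
python3 -c "
from station import r
print(r.finish_job())"
```

```text
the job is handed in; nothing more can be done
None
```

I handed the job in at about 33 s. The basket, handle folded, was in the tray, and the tray had been pushed to its stop. The camera then showed the shut tray and raised button just as at the start. I saw no judge's verdict, and could not check how the basket lay once the tray was shut.

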